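Swing the inspection cover aside and lock the flywheel

TASK

The flywheel has to be locked before the crank bolt can be undone. Swivel the flat cover on the flywheel housing round its pivot screw until the inspection window is completely clear, then hang the lock plate on the clamp screw that held the cover: pass the screw head through the round end of its keyhole, lay it flat on the machined pad and slide it fully down, so that the screw is in the narrow slot and the tongue sits in the flywheel's notch. Let go, and leave the bolt and the ratchet where they are.

Things in the scene. Friction and masses are not known exactly. Their poses are not given: they have to be found in the camera images.
- flywheel_housing: Grey arch-shaped casting, 240 mm wide, fixed on a wedge stand, its face sloping 30 degrees towards the robot. Origin: centre of the inspection window, in the plane of the bright machined pad round it (z = 0), 128 mm above the bench. Axes ('face frame', mm): x up the slope, y left along the face, z out of the face. Window x -32 to 34, y +-26. Pad up to x = 85.
- notch (a point): Middle of the locking notch in the steel flywheel rim that stands in the window, at face frame (-6, 0, -3). Rim face z = -3, its top edge x = 6; notch 22 mm wide at the mouth (corners broken), narrowing to 19 at its bottom (x = -18), open towards +x, over 35 deep in z. Between the rim and the window's upper edge (x = 34) is a free gap. Fixed.
- clamp_screw (a point): Top of the head of the clamp screw above the window, at face frame (70, 0, 17). Shank 10 mm across, standing straight out of the pad; head 20 mm across, from z = 8 to z = 17, so that 8 mm are free under it. Fixed.
- pivot_screw (a point): Top of the cover's pivot screw, left of the window at face frame (0, 84, 12); head 19 mm across. The cover turns about the face frame's z direction here. Fixed.
- cover (a joint): Angle a of the cover in rad. 0: shut, its open hook round the clamp screw's shank. It starts between 0 and 0.1 and grows as the free (right) end swings down the slope, clockwise seen from the front, to a stop at 1.75; the window is completely clear from 1.15 on. Dry friction (0.15 N m) holds it where it is left.
- cover_lug (a point): Middle of the top edge of the lug on the black cover (4 mm sheet lying on the pad), near its free end: 36 mm long, pointing at the pivot screw, 8 mm thick, z = 5 to 34 in the face frame, 104 mm from the pivot axis: at angle a it is at face frame x = -104 sin a, y = 84 - 104 cos a.
- lock_plate: Loose steel plate 103 x 68 x 5 mm, about 0.35 kg, lying on the bench on its two ends, which are turned down 15 mm. Origin: centre of the keyhole's round end, underside, 15 mm above the bench. Axes ('plate frame'): x to its wide lip end, z up; hung right, they are parallel to the face frame's. Plate x -56 to 47, y +-34; the lip (x 42 to 47) goes outside the pad's upper end.
- keyhole_slot (a point): End of the keyhole's narrow slot, plate frame (29, 0, 5), upper face. Round end 28 mm across at the plate's origin; slot 14 mm wide from there to here. Hung and slid fully down, the slot's end rests on the screw's shank, with the plate's origin 24 mm down the slope from the screw's axis (face frame x = 46).
- plate_lug (a point): Middle of the top of the upright grip lug on the lock plate, plate frame (-32, 0, 43): 28 mm long in x, 12 mm thick in y, rising 38 mm above the plate's upper face.
- tongue (a point): Middle of the lower end of the lock plate's tongue, plate frame (-52, 0, -15): the narrow turned-down end, 16 mm wide, 8 mm thick (x -56 to -48).
- crank_bolt: Big hexagon bolt, 88 mm tall, standing on its head on the bench; a bystander. Origin: centre of its underside.
- ratchet: Ratchet handle, 241 mm long, lying at the front edge of the bench; a bystander. Origin: middle of its length, underside.

How it is judged:
By the outcome, as a careful person would: the job done as asked, in the order asked, and still so for the second after the job is handed in, with the robot touching nothing.
It also fails if it takes over 61 s, if anything falls off the work surface, if the arm or the gripper's body presses on something with over 40 N, if the wrist force passes 120 N, or if a joint passes its speed limit or range.

ROBOT

A 7-joint arm with a two-finger parallel gripper is mounted at the origin on a cart in front of the work surface, level with it; the furniture and walls round the work are solid. World frame = base frame: x ahead of the robot, y to its left, z up, the work surface at z = 0. Lengths are in m, angles in rad, forces in N, time in s.
With the tool pointing down it reaches from about 0.425 to 0.925 m from the base axis. Payload 6.8 kg.
Tool frame: the origin (TCP) lies between the finger pads; the fingertips stand 11 mm ahead of it and the grasp point (between the pads) lies 8 mm behind it; z points along the fingers, y is the line along which they close (so a half turn about z gives the same grasp; the last joint's range is limited). The gripper opens to 85 mm and grips with 20 to 120 N. Pads are 22 mm wide; open, the fingers measure 114 mm over their backs; the gripper's body (76 mm by 85 mm) begins 54 mm behind the grasp point. The pads swing forward as they close: fully open they stand 13 mm farther back than shut.
Start: joints at [1.159, 0.477, 0.022, 1.555, -0.011, 1.109, -0.083], TCP at [0.202, -0.644, 0.242] pointing down, gripper open.
Joint ranges: [-2.96, 2.96], [-0.34, 2.1], [-1.41, 1.46], [0.24, 2.44], [-1.37, 4.51], [0.17, 1.92], [-2.96, 2.96]. Speed limits (rad/s): [2.39, 2.39, 3.14, 3.14, 3.14, 3.14, 3.14].

INTERFACE

Orientations are given as a unit quaternion [w, x, y, z].
In Python, from cell import env gives the robot as it stands. Calls block until the motion is done:
- env.reach(position, orientation): joint-space move of the TCP to a pose.
- env.movel(position, velocity=0.15, rot=None, stop_force=None): straight line of the TCP; rot=None keeps the orientation; velocity is the mean speed in m/s. With stop_force (N) it stops when the force on the tool has changed by that much, and returns True; else False.
- env.goto_joints(angles): joint-space move.
- env.grip(opening, f_grip=None): finger opening in m; f_grip is the grip in N (None keeps the last); returns when the fingers have stopped.
- env.dwell(seconds).
- env.inverse_kinematics(position, orientation): joint angles nearest the present ones, or None.
- env.camera(name): name is "scene" or "top" or "wrist"; returns the picture (480x640x3 uint8, blue, green, red); there is no depth.
- env.calibration(name): a dict with "fx", "fy", "cx", "cy" (pixels), "k1" (the pictures are not rectified: a ray, as slopes to the right and down, at radius r is drawn at 1 + k1 r^2 times it, then the intrinsics apply), "rvec" (rotation vector, rad) and "tvec" (3), from world to camera coordinates, as OpenCV has them. Camera axes: x right, y down, z forward; pixel columns grow to the right and rows downward; lengths in m; the calibration is good to about 2 mm. A picture is of the moment at which its call begins: read the wrist's pose just before it. calibration takes no time and is no camera call; for the wrist camera it gives the pose at the moment of the call.
A pose or a line that the arm cannot do raises env.PlanningError and nothing moves.
- env.job_done(): hands the job in; it is judged then, once.
Readings, each from a call of its own:
- env.get_time(): time.
- env.get_qpos(): joint angles.
- env.get_joint_velocities(): joint speeds.
- env.get_joint_torque(): joint torques, N m.
- env.get_tcp_pos(): TCP position.
- env.get_orientation(): TCP orientation.
- env.get_force(): force on the tool from outside, world axes, zero at the start.
- env.get_torque(): the same for the moment, N m.
- env.get_opening(): finger opening in m.
- env.get_gripper_force(): force on a finger pad.
Only numpy, scipy, OpenCV 4.12 (cv2) and the standard library are available. Lean on these libraries where they do the work, as an engineer would, in place of code of your own. Each camera call takes 0.05 s, during which the arm holds its last target. There are 200 camera calls.

## Working session

There is one attempt and no reset: what is moved stays moved. The work goes in short steps, each a Python script; the robot and the scene stay as the last script left them, time stands still between calls to the robot, and variables do not carry over. Pictures are saved under pics/ and viewed, at most 10 in all, crops included, and the job is handed in when it is done.

```bash
ls; mkdir -p pics
python3 - <<'E'
from cell import env
import cv2
for n in("scene","top"):
    cv2.imwrite(f"pics/{n}0.png",env.camera(n)); print(n,env.calibration(n))
print(env.get_time(),env.get_orientation())
E
```

```text
cell.py
pics
scene {'fx': 582.6001827029309, 'fy': 582.6001827029309, 'cx': 314.21889884231933, 'cy': 240.92242435530355, 'k1': -0.1476679437855025, 'rvec': array([ 2.35537003, -0.72872277,  0.24605984]), 'tvec': array([-0.36956999,  0.40574969,  0.96047548])}
top {'fx': 506.25050893368075, 'fy': 506.25050893368075, 'cx': 319.52017958584247, 'cy': 240.65622388414545, 'k1': -0.07984771821343437, 'rvec': array([ 2.14913812, -2.10118703,  0.21867511]), 'tvec': array([0.09524675, 0.55104998, 1.14865214])}
0.1 [-8.10621323e-04  9.88482773e-01  1.51331141e-01 -1.91604736e-04]
```

View pics/scene0.png

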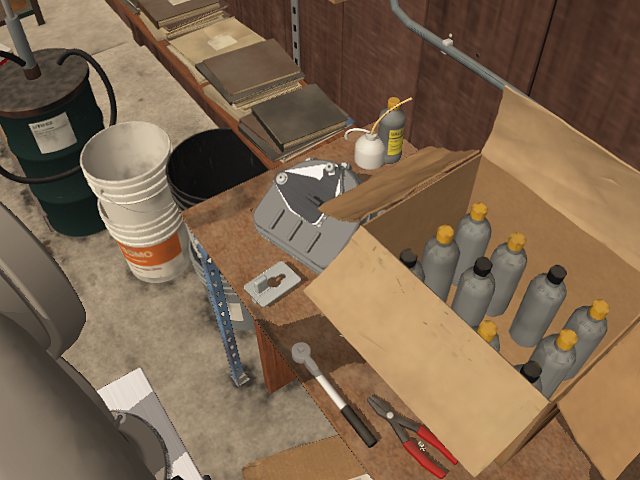

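View pics/top0.png

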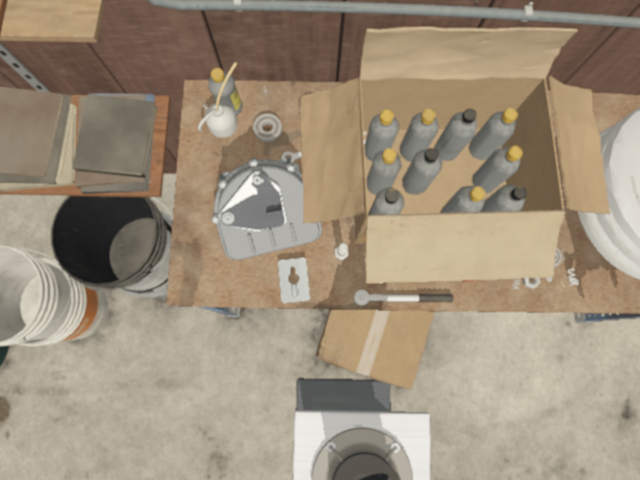

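The scene view shows the housing at about (305,210), the plate at (272,283), and the box flap beside the housing. The top view shows the housing at (265,210), plate at (294,280), bolt at (341,251) and ratchet at (405,297). I'll enlarge this one.

Run:
```python
import cv2
a=cv2.imread("pics/top0.png")[155:305,205:355]
cv2.imwrite("pics/top0c.png",cv2.resize(a,(600,600),interpolation=cv2.INTER_CUBIC))
a=cv2.imread("pics/scene0.png")[150:310,235:395]
cv2.imwrite("pics/scene0c.png",cv2.resize(a,(600,600),interpolation=cv2.INTER_CUBIC))
```

```text
(no output)
```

View pics/top0c.png

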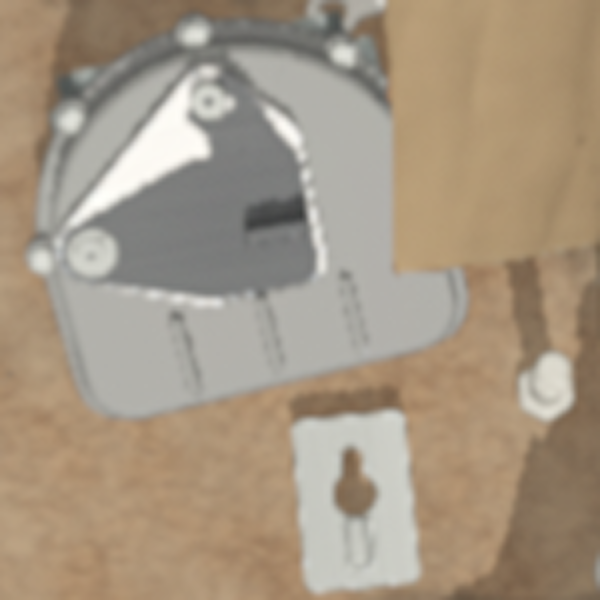

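View pics/scene0c.png

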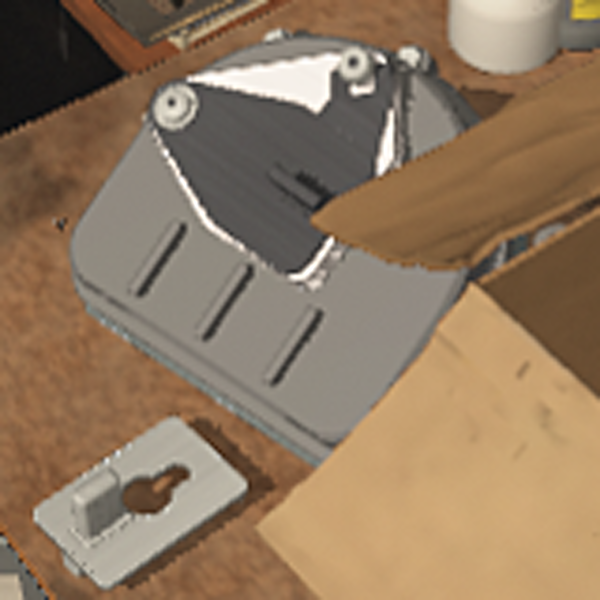

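The crops give the following positions:

| Feature | Top crop | Scene crop |
|---|---|---|
| Clamp screw | (210,101) | (354,65) |
| Pivot screw | (92,253) | (175,106) |
| Keyhole centre | (355,493) | not read |
| Box flap corner | (393,270) | (315,222) |

The plate corners show in both views. Next I'll fit the poses.

```bash
cat > h.py <<'E'
import numpy as np, cv2
from scipy.optimize import least_squares
from scipy.spatial.transform import Rotation as R
def proj(c,P):
    P=np.atleast_2d(P); q=P@cv2.Rodrigues(c['rvec'])[0].T+c['tvec']; s=q[:,:2]/q[:,2:]
    s=s*(1+c['k1']*(s**2).sum(1,keepdims=True)); return s*[c['fx'],c['fy']]+[c['cx'],c['cy']]
def face(p,tilt=np.pi/6): # x,y,yaw -> rotation, origin
    return R.from_euler('ZY',[p[2],-tilt]).as_matrix(), np.array([p[0],p[1],.128])
def plate(p): return R.from_euler('z',p[2]).as_matrix(), np.array([p[0],p[1],.015])
def quat(M): return R.from_matrix(M).as_quat(scalar_first=True)
T=lambda u,v:(205+u/4-.375,155+v/4-.375)
S=lambda u,v:(235+u/3.75-.37,150+v/3.75-.37)
E
cat > fit.py <<'E'
from h import *
from cell import env
ct,cs=env.calibration("top"),env.calibration("scene")
def fit(f,obs,p0):
    def r(p):
        M,o=f(p); return np.concatenate([(proj(c,o+M@np.array(X)/1e3)[0]-uv) for c,X,uv in obs])
    s=least_squares(r,p0); print(s.x.round(4),s.fun.reshape(-1,2).round(1).tolist()); return s.x
C,P=(70,0,17),(0,84,12)
ho=[(ct,C,T(210,101)),(ct,P,T(92,253)),(cs,C,S(354,65)),(cs,P,S(175,106))]
hp=fit(face,ho,[.7,.2,0]); fit(lambda p:face(p,p[3]),ho,[*hp,.52])
po=[(ct,X,T(*t)) for X,t in [((47,34,5),(292,422)),((47,-34,5),(403,411)),((-56,34,5),(305,590)),((-56,-34,5),(419,582)),((0,0,5),(355,493))]]
po+=[(cs,X,S(*t)) for X,t in [((47,34,5),(178,417)),((47,-34,5),(247,487)),((-56,34,5),(35,515)),((-56,-34,5),(105,587)),((-32,0,43),(98,488))]]
pp=fit(plate,po,[.5,.15,0])
tri=lambda a,b:least_squares(lambda X:np.r_[proj(ct,X)[0]-a,proj(cs,X)[0]-b],[.6,.1,.1])
for a,b in[(T(393,270),S(315,222)),((366,282),(304,290)),(T(547,365),(0,0))][:2]:
    s=tri(a,b);print("flap",s.x.round(3),s.fun.round(1))
# cover angle: predicted lug pixel (crop coordinates)
M,o=face(hp)
for a in(0,.05,.1):
    for r in(86,122):
        X=o+M@np.array([-r*np.sin(a),84-r*np.cos(a),34])/1e3
        t,s=proj(ct,X)[0],proj(cs,X)[0]; print(a,r,((t-[204.6,154.6])*4).round(),((s-[234.6,149.6])*3.75).round())
np.save("poses.npy",np.array([hp,pp]))
E
python3 fit.py
```

```text
[0.6045 0.2338 0.2602] [[0.1, 0.3], [0.1, 0.7], [0.7, -0.3], [-0.1, -0.7]]
[0.6049 0.2337 0.2603 0.5428] [[0.1, 0.4], [0.1, 0.6], [0.6, -0.4], [0.0, -0.6]]
[0.4619 0.1684 0.1162] [[0.0, 0.1], [0.3, 0.2], [0.2, 0.6], [0.1, -0.1], [-0.1, 0.3], [-0.3, -0.9], [2.0, 0.0], [-1.3, -0.8], [0.3, 1.0], [-0.3, -0.6]]
flap [0.558 0.145 0.202] [-0.1  0.1  0.1 -0. ]
flap [0.437 0.012 0.196] [ 0.  -0.1 -0.1  0. ]
0 86 [245. 231.] [276. 161.]
0 122 [309. 216.] [328. 193.]
0.05 86 [246. 238.] [272. 168.]
0.05 122 [311. 226.] [321. 202.]
0.1 86 [248. 246.] [267. 174.]
0.1 122 [313. 237.] [314. 211.]
```

```bash
cat >> h.py <<'E'
hp,pp=np.load("poses.npy")
D=np.diag([1.,-1,-1])
def F(x,y,z,a=0): # face mm, tool turned a clockwise
    M,o=face(hp); return o+M@np.array([x,y,z])/1e3, quat(M@R.from_euler('z',-a).as_matrix()@D)
def PL(x,y,z):
    M,o=plate(pp); return o+M@np.array([x,y,z])/1e3, quat(M@D)
def push(a,off,z=23,r=95): # tool on the upslope side of the lug, off from its centreline
    return F(-r*np.sin(a)+off*np.cos(a),84-r*np.cos(a)-off*np.sin(a),z,a)
E
python3 - <<'E'
from h import *
from cell import env
M,o=face(hp); print("flap in face",(M.T@(np.array([.558,.145,.202])-o)*1e3).round())
L={"via":([.25,-.5,.45],env.get_orientation()),"via2":([.42,.1,.45],quat(D)),"view":F(10,20,200)}
for a in(0,.4,.8,1.2,1.35): L[f"push{a}"]=push(a,20)
L["pview"]=PL(-10,0,200);L["grasp"]=PL(-32,0,20);L["lift"]=PL(-32,0,250);L["over"]=F(38,0,80);L["hung"]=F(14,0,20)
for k,(p,q) in L.items():
    j=env.inverse_kinematics(p,q); print(k,np.round(p,3),None if j is None else np.round(j,2))
E
```

```text
flap in face [-22. -74.  98.]
via [ 0.25 -0.5   0.45] [ 1.    0.16 -0.    1.53  0.    1.45 -0.27]
via2 [0.42 0.1  0.45] [ 0.63 -0.04 -0.94  1.73 -0.03  1.44 -1.88]
view [0.511 0.23  0.306] [ 0.66  0.17 -1.37  2.07  0.63  0.63 -2.41]
push0 [0.613 0.225 0.158] [-0.12  0.4  -0.47  2.06  1.01  0.35 -2.72]
push0.4 [0.581 0.216 0.139] [-1.19  0.47  0.83  2.21 -1.28  0.23 -1.  ]
push0.8 [0.547 0.222 0.121] [-0.07  0.4  -0.59  2.22  1.42  0.37  2.3 ]
push1.2 [0.517 0.243 0.107] [-0.5   0.36 -0.18  2.28  1.52  0.26  1.67]
push1.35 [0.508 0.253 0.104] [-0.36  0.38 -0.38  2.28  1.54  0.34  1.49]
pview [0.452 0.167 0.215] [ 0.28  0.31 -0.9   1.99  0.29  0.98 -2.21]
grasp [0.43  0.165 0.035] [-0.05  0.52 -0.54  2.18  0.49  0.57 -2.41]
lift [0.43  0.165 0.265] [ 0.4   0.21 -1.    1.97  0.21  1.06 -2.15]
over [0.598 0.232 0.216] [ 0.09  0.34 -0.74  2.03  0.88  0.49 -2.59]
hung [0.607 0.234 0.152] [-0.21  0.39 -0.39  2.08  1.01  0.33 -2.75]
```

```bash
sed -i 's/^D=.*/D=np.diag([-1.,1,-1])/' h.py
python3 - <<'E'
from h import *
from cell import env
c=env.calibration("wrist"); Rc=cv2.Rodrigues(c['rvec'])[0]; w,x,y,z=env.get_orientation(); Mt=R.from_quat([x,y,z,w]).as_matrix()
print("cam in tool",(Mt.T@(-Rc.T@c['tvec']-env.get_tcp_pos())).round(3),"axis",(Mt.T@Rc[2]).round(2),c['fx'])
env.reach([.25,-.5,.45],env.get_orientation()); print(env.get_time())
L={"via2":([.42,.1,.45],quat(D)),"view":F(10,20,200)}
for a in(0,.4,.8,1.2,1.35): L[f"push{a}"]=push(a,20)
L["over"]=F(38,0,80);L["hung"]=F(14,0,20)
for k,(p,q) in L.items():
    j=env.inverse_kinematics(p,q); print(k,np.round(p,3),None if j is None else np.round(j,2))
E
```

```text
cam in tool [ 0.083  0.    -0.131] axis [-0.32  0.    0.95] 418.0100842265923
1.1083
via2 [0.42 0.1  0.45] [ 0.44 -0.04 -0.76  1.74 -0.03  1.44  1.25]
view [0.511 0.23  0.306] [-0.58  0.   -0.06  2.13  0.36  0.55  0.93]
push0 [0.613 0.225 0.158] [-0.44  0.36 -0.07  2.09  0.68  0.24  0.7 ]
push0.4 [0.581 0.216 0.139] [ 0.43  0.68 -1.22  2.12  1.48  0.75 -0.28]
push0.8 [0.547 0.222 0.121] [ 0.16  0.49 -0.88  2.2   1.47  0.52 -0.84]
push1.2 [0.517 0.243 0.107] [ 0.13  0.52 -0.93  2.24  1.56  0.59 -1.39]
push1.35 [0.508 0.253 0.104] [-0.36  0.38 -0.38  2.28  1.54  0.34 -1.65]
over [0.598 0.232 0.216] [ 0.11  0.34 -0.76  2.03  0.89  0.5   0.55]
hung [0.607 0.234 0.152] [-0.37  0.37 -0.19  2.09  0.86  0.27  0.51]
```

Run:
```python
from h import *
from cell import env
env.reach([.42,.1,.45],quat(D)); env.reach(*F(15,20,150)); env.grip(0.0)
import pickle
c=env.calibration("wrist"); im=env.camera("wrist"); pickle.dump(c,open("w1.pkl","wb"))
cv2.imwrite("pics/w1.png",im); print(env.get_time(),env.get_qpos().round(2),env.get_force().round(1))
```

```text
5.1583 [ 0.22  0.2  -0.91  2.08  0.7   0.55  0.65] [0.3 0.2 0.4]
```

View pics/w1.png

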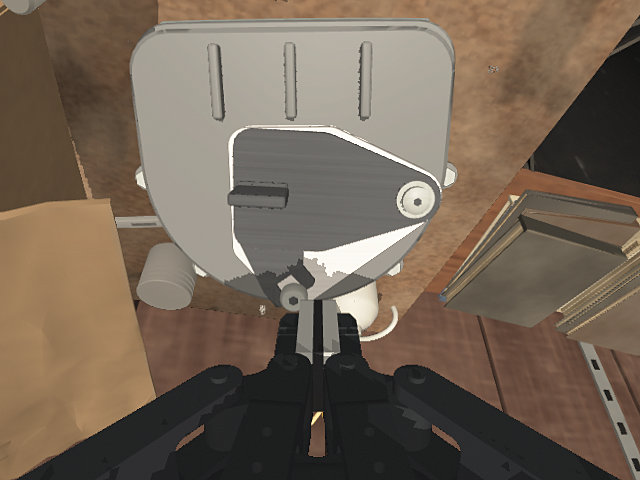

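The wrist view shows the clamp screw head at about (292,297), the pivot head at (417,200) and the lug from (230,195) to (287,190). I'll check these against the fit.

Run:
```python
from h import *
import pickle
c=pickle.load(open("w1.pkl","rb")); M,o=face(hp)
pr=lambda X:proj(c,o+M@np.array(X)/1e3)[0].round(1)
print(pr((70,0,17)),pr((0,84,12)),pr((85,0,0)))
for a in(0,.05,.1):print(a,[pr((-r*np.sin(a),84-r*np.cos(a),34)) for r in(86,122)])
im=cv2.imread("pics/w1.png")[170:320,220:450]; cv2.imwrite("pics/w1c.png",cv2.resize(im,None,fx=3.4,fy=3.4,interpolation=cv2.INTER_CUBIC))
```

```text
[289.9 301.2] [414.7 203. ] [291.7 308.4]
0 [array([282.4, 211.8]), array([223.8, 211.8])]
0.05 [array([282.4, 205. ]), array([223.4, 202.2])]
0.1 [array([282.7, 198.1]), array([223.4, 192.4])]
```

View pics/w1c.png

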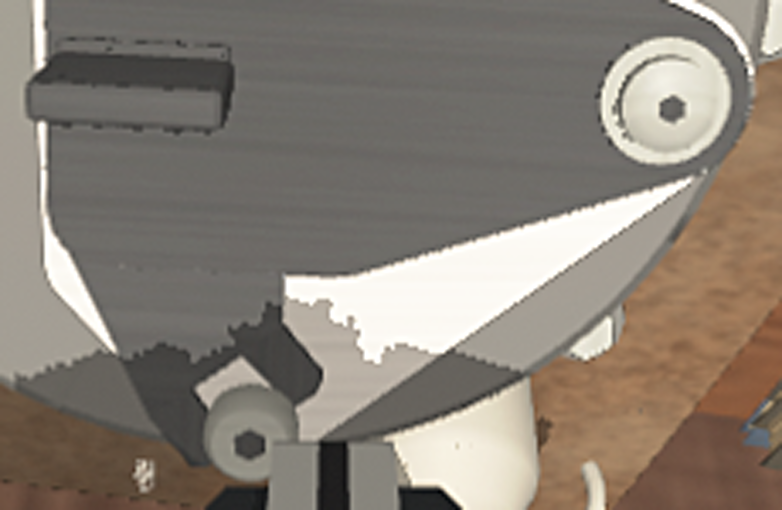

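```bash
cat > fit2.py <<'E'
from h import *
from cell import env
import pickle
c=pickle.load(open("w1.pkl","rb"))
p,q=F(15,20,150); Mt=R.from_quat(q,scalar_first=True).as_matrix()
print("tip",proj(c,env.get_tcp_pos()+Mt@[0,0,.011]).round(1), "tcp err",(env.get_tcp_pos()-p).round(4))
ct,cs=env.calibration("top"),env.calibration("scene")
C,P=(70,0,17),(0,84,12)
ho=[(ct,C,T(210,101),2),(ct,P,T(92,253),2),(cs,C,S(354,65),1.6),(cs,P,S(175,106),1.6),(c,C,(293.2,300.6),.65),(c,P,(417.3,201.8),.65)]
def r(p,ho):
    M,o=face(p); return np.concatenate([w*(proj(c,o+M@np.array(X)/1e3)[0]-uv) for c,X,uv,w in ho])
for s in(slice(0,2),slice(2,4),slice(4,6),slice(0,6)):
    f=least_squares(r,hp,args=(ho[s],)); print(f.x.round(4),f.fun.round(1))
E
python3 fit2.py
```

```text
tip [[318.6 321.6]] tcp err [-0.  0. -0.]
[0.6054 0.234  0.2551] [ 0.2 -0.2 -0.2  0.2]
[0.6036 0.2329 0.2684] [ 0.7  0.1 -0.7 -0.1]
[0.6037 0.2353 0.2702] [-0.1  0.2  0.1 -0.1]
[0.6045 0.2345 0.2636] [-0.7  0.7 -0.5  1.6  0.7 -0.8 -0.6 -1.3 -1.3  0.5 -1.   0.7]
```

Run:
```python
import numpy as np
pp=np.load("poses.npy")[1]; np.save("poses.npy",np.array([[.604,.2349,.266],pp]))
from h import *
from cell import env
p,q=push(0,30,60); env.movel(p,.2,q)
p,q=push(0,30); print("down",env.movel(p,.12,q,stop_force=8))
for a in np.arange(0,1.36,.15):
    p,q=push(a,15); s=env.movel(p,.1,q,stop_force=25); print(round(a,2),s,env.get_force().round(1),env.get_qpos().round(2))
    if s: break
```

```text
down False
0.0 False [-0.6  0.7  0.6] [ 0.04  0.43 -0.67  2.07  1.14  0.42  0.33]
0.15 False [0.1 0.8 0.3] [ 0.01  0.42 -0.63  2.1   1.17  0.39  0.14]
0.3 False [-0.7 -1.3  0.5] [-0.03  0.41 -0.59  2.13  1.22  0.37 -0.07]
0.45 False [-0.3  1.1 -0. ] [-0.06  0.4  -0.55  2.16  1.27  0.35 -0.3 ]
0.6 False [-0.1 -0.5 -0.2] [-0.1   0.39 -0.53  2.19  1.34  0.34 -0.54]
0.75 False [1.  1.5 1.2] [-0.13  0.39 -0.52  2.22  1.4   0.34 -0.78]
0.9 False [ 0.4 -0.  -0.8] [-0.15  0.39 -0.52  2.24  1.46  0.36 -1.01]
1.05 False [0.3 0.9 0.2] [-0.17  0.4  -0.54  2.25  1.5   0.37 -1.23]
1.2 False [-0.   0.1 -0.2] [-0.19  0.4  -0.56  2.26  1.53  0.4  -1.43]
1.35 False [ 0.3 -1.   0.5] [-0.2   0.41 -0.58  2.27  1.54  0.43 -1.62]
```

Run:
```python
from h import *
from cell import env
import pickle
p,q=push(1.35,25); env.movel(p,.15,q)
p,q=push(1.35,25,110); env.movel(p,.25,q)
env.reach(*PL(-15,0,170)); env.grip(.045)
c=env.calibration("wrist"); im=env.camera("wrist"); pickle.dump(c,open("w2.pkl","wb")); cv2.imwrite("pics/w2.png",im)
t=env.camera("top"); cv2.imwrite("pics/top2.png",t); s=env.camera("scene"); cv2.imwrite("pics/s2.png",s)
a=cv2.resize(s[150:300,240:360],None,fx=2,fy=2,interpolation=cv2.INTER_CUBIC)
m=np.zeros((600,800,3),np.uint8); m[:480,:640]=im[:, :]; m2=cv2.resize(t[170:260,210:300],(160,160)); m[0:160,640:]=m2; m[300:,560:]=a
cv2.imwrite("pics/m2.png",m); print(env.get_time(),env.get_qpos().round(2))
M,o=plate(pp); print({k:proj(c,o+M@np.array(k)/1e3)[0].round(1).tolist() for k in[(0,0,5),(29,0,5),(-46,0,43),(-18,0,43),(47,34,5),(47,-34,5),(-56,34,5),(-56,-34,5)]})
```

```text
12.65 [ 0.42  0.43 -1.1   2.02  0.47  0.97  0.77]
{(0, 0, 5): [318.3, 232.5], (29, 0, 5): [318.3, 268.3], (-46, 0, 43): [318.3, 181.6], (-18, 0, 43): [318.3, 224.5], (47, 34, 5): [361.7, 289.5], (47, -34, 5): [274.8, 289.5], (-56, 34, 5): [366.5, 157.0], (-56, -34, 5): [270.0, 157.0]}
```

View pics/m2.png

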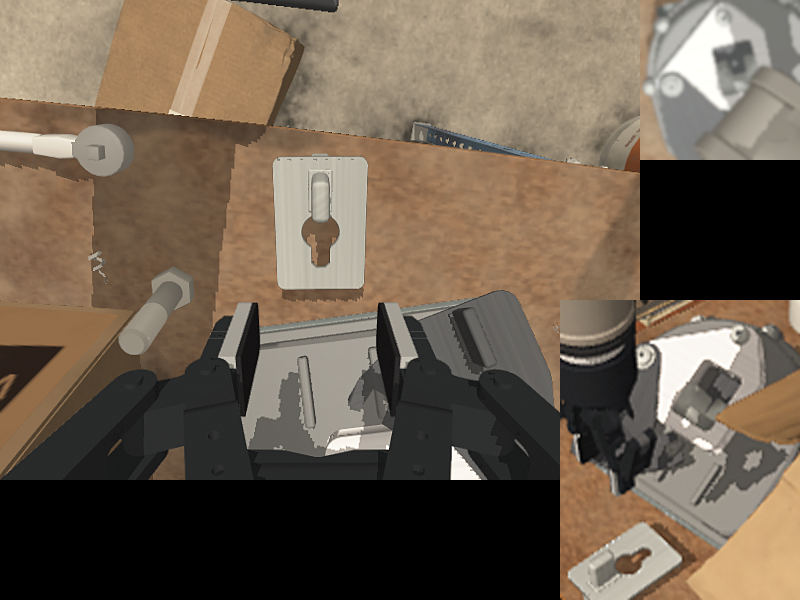

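The montage shows the cover swung well clear, with its lug near (475,335) and the window open. The plate corners at (274,157), (368,157), (365,289) and (279,289) match the prediction to within about 2 mm. Next step: grasp.

Run:
```python
from h import *
from cell import env
import pickle
p,q=PL(-32,.8,60); env.movel(p,.25,q)
p,q=PL(-32,.8,20); print(env.movel(p,.12,q,stop_force=8))
env.grip(0.0,70); print(env.get_opening(),env.get_gripper_force())
p,q=PL(-32,.8,150); env.movel(p,.2,q); env.dwell(.3)
print(env.get_opening(),env.get_force().round(1),env.get_time())
c=env.calibration("wrist"); im=env.camera("wrist"); pickle.dump(c,open("w3.pkl","wb"))
Mt=R.from_quat(env.get_orientation(),scalar_first=True).as_matrix();o=env.get_tcp_pos()
Mp=Mt@D; oo=o-Mp@np.array([-32,0,20])/1e3
# overlay predicted plate outline of a perfectly held plate
pr=lambda X:proj(c,oo+Mp@np.array(X)/1e3)[0]
print({X:pr(X).round(1).tolist() for X in[(47,34,5),(47,-34,5),(-56,34,5),(-56,-34,5),(-46,0,43),(29,0,5),(0,14,5),(0,-14,5)]})
cr=im[150:470,190:450]
cv2.imwrite("pics/w3.png",im); cv2.imwrite("pics/w3c.png",cv2.resize(cr,None,fx=1.875,fy=1.875,interpolation=cv2.INTER_CUBIC))
```

```text
False
0.010962652328101617 68.10048937797546
0.01111861268647633 [-0.1 -0.2 -2.7] 15.2167
{(47, 34, 5): [391.9, 465.5], (47, -34, 5): [245.3, 465.5], (-56, 34, 5): [409.1, 259.6], (-56, -34, 5): [228.4, 259.6], (-46, 0, 43): [319.0, 338.6], (29, 0, 5): [318.6, 436.1], (0, 14, 5): [351.9, 382.9], (0, -14, 5): [285.5, 382.9]}
```

View pics/w3c.png

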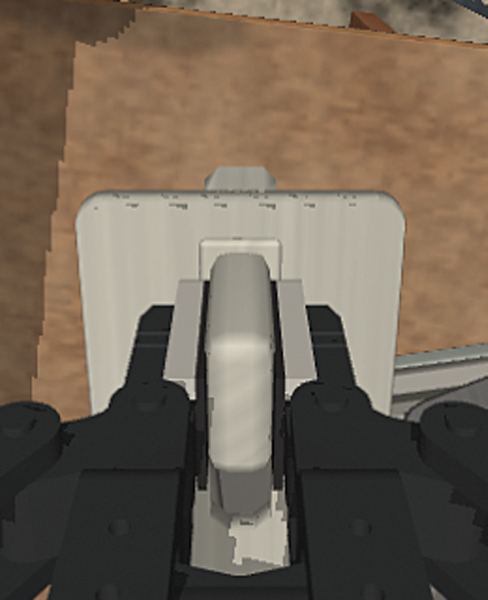

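The held plate is centred on the tool: its edges at columns 231 and 406 give a middle of 318.6, against 318.75 predicted. Its rows sit about 7 px off, so I'll fit the x/z offset.

Run:
```python
from h import *
from cell import env
import pickle
c=pickle.load(open("w3.pkl","rb"))
Mt=R.from_quat(env.get_orientation(),scalar_first=True).as_matrix();o=env.get_tcp_pos();Mp=Mt@D
def meas(d):
    Mq=Mp@R.from_euler('y',d[2]).as_matrix(); oo=o+Mp@(np.array([d[0],0,d[1]])/1e3)
    pr=lambda *X:proj(c,oo+Mq@(np.array(X)-[-32,0,20])/1e3)[0]
    A,B=pr(-56,34,5),pr(47,34,5); t=(363-A[1])/(B[1]-A[1]); e=A[0]+t*(B[0]-A[0])
    return np.array([A[1],A[0]-318.7,e-318.7,pr(-46,0,43)[1], pr(-56,0,-15)[1], pr(-52,8,-15)[0]-pr(-52,-8,-15)[0]])
for d in[(0,0,0),(-2,0,0),(0,-3,0),(0,0,.05),(-2,-2,0)]: print(d,meas(d).round(1))
print("obs",[252.4,87.5,79.5,331,239])
```

```text
(0, 0, 0) [259.6  90.4  81.8 338.6 241.9  37.8]
(-2, 0, 0) [254.6  90.8  81.8 332.7 237.4  37.9]
(0, -3, 0) [256.7  88.8  80.1 333.1 239.5  37.2]
(0, 0, 0.05) [259.   91.2  81.1 343.2 239.   38.1]
(-2, -2, 0) [252.7  89.7  80.7 329.2 235.8  37.5]
obs [252.4, 87.5, 79.5, 331, 239]
```

Run:
```python
import numpy as np
pp=np.load("poses.npy")[1]; np.save("poses.npy",np.array([[.6038,.2351,.268],pp]))
from h import *
from cell import env
p,q=PL(-32,.8,235); env.movel(p,.25,q)
env.reach(*F(39,0,110)); p,q=F(39,0,42); env.movel(p,.15,q)
M,o=face(hp)
p,q=F(39,0,15); s=env.movel(p,.04,q,stop_force=6)
print(s,(M.T@(env.get_tcp_pos()-o)*1e3).round(1),(M.T@env.get_force()).round(1),env.get_opening(),env.get_time(),env.get_qpos().round(2))
```

```text
True [38.8 -0.2 20.5] [ 0.9 -0.6  1.9] 0.010981924716751303 17.5917 [ 0.12  0.49 -0.8   2.    1.15  0.52  0.35]
```

Run:
```python
from h import *
from cell import env
M,o=face(hp)
p,q=F(9,-.2,20.3); s=env.movel(p,.04,q,stop_force=12)
print(s,(M.T@(env.get_tcp_pos()-o)*1e3).round(1),(M.T@env.get_force()).round(1),env.get_opening(),env.get_time())
c=env.camera("scene"); cv2.imwrite("pics/s4.png",c)
cv2.imwrite("pics/s4c.png",cv2.resize(c[140:260,230:390],None,fx=5,fy=5,interpolation=cv2.INTER_CUBIC))
```

```text
True [15.  -0.  20.6] [0.6 0.2 1.3] 0.011043602822042729 18.1833
```

The plate stopped after sliding 23.8 mm, as expected for the slot's end. I'll release it, withdraw and look.

Run:
```python
from h import *
from cell import env
import pickle
env.grip(.04); env.dwell(.2)
p,q=F(15,0,80); env.movel(p,.12,q); p,q=F(5,0,165); env.movel(p,.2,q)
c=env.calibration("wrist"); im=env.camera("wrist"); cv2.imwrite("pics/w5.png",im)
M,o=face(hp)
pr=lambda X:proj(c,o+M@np.array(X)/1e3)[0].round(1).tolist()
print({k:pr(k) for k in[(70,0,17),(93,34,5),(93,-34,5),(-10,34,5),(-10,-34,5),(0,0,43),(70,5,5)]},env.get_time())
s=env.camera("scene")
a=cv2.resize(im[150:330,230:430],None,fx=2.5,fy=2.5,interpolation=cv2.INTER_CUBIC)
b=cv2.resize(s[150:270,240:360],(300,300),interpolation=cv2.INTER_CUBIC)
m=np.zeros((450,800,3),np.uint8); m[:,:500]=a; m[:300,500:]=b; cv2.imwrite("pics/m5.png",m)
```

```text
{(70, 0, 17): [319.8, 304.3], (93, 34, 5): [362.6, 322.9], (93, -34, 5): [276.8, 322.9], (-10, 34, 5): [367.6, 195.6], (-10, -34, 5): [272.0, 195.7], (0, 0, 43): [320.0, 224.9], (70, 5, 5): [326.2, 296.9]} 20.0917
```

View pics/m5.png

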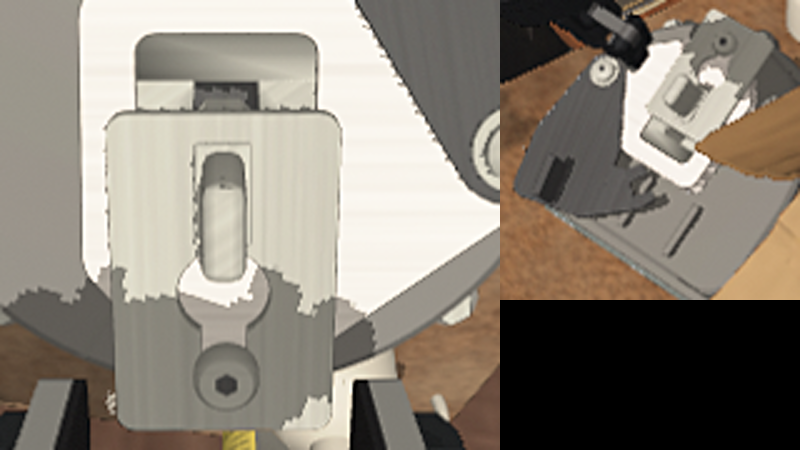

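The screw head, at (226,383) in the crop, sits over the narrow slot. The tongue is in the notch, and the plate corners match the fully-down pose to about 1 px. The cover is clear of the window.

```bash
python3 -c "
from cell import env
print(env.job_done())"
```

```text
the job is handed in; nothing more can be done
None
```

The job is handed in: the cover is swung clear of the window, the lock plate hangs fully down on the clamp screw with its tongue in the notch and the gripper released, and the bolt and ratchet were not touched (about 20 s of the 61 s used).

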